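# Settle the coin roll in the carrier and hold it ready to hand over

## Robot

A 6-joint arm with a two-finger parallel gripper is mounted at the origin on a cart in front of the work surface, level with it; the furniture and walls round the work are solid. World frame = base frame: x ahead of the robot, y to its left, z up, the work surface at z = 0. Lengths are in m, angles in rad, forces in N, time in s.
With the tool pointing down it reaches from about 0.375 to 0.9 m from the base axis. Payload 3.1 kg.
Tool frame: the origin (TCP) lies between the finger pads, 19 mm behind the fingertips; this is the grasp point; z points along the fingers, y is the line along which they close (so a half turn about z gives the same grasp; the last joint's range is limited). The gripper opens to 87 mm and grips with 3 to 60 N. Pads are 19 mm wide; open, the fingers measure 117 mm over their backs; the gripper's body (75 mm by 190 mm) begins 51 mm behind the grasp point.
Start: joints at [-1.415, 0.527, 1.433, -0, 1.181, -0.178], TCP at [0.205, -0.59, 0.241] pointing down, gripper open.
Joint ranges: [-3.08, 3.08], [-0.75, 2.2], [0.22, 2.44], [-1.43, 4.57], [0, 2.65], [-2.85, 2.85]. Speed limits (rad/s): [2.79, 2.79, 3.14, 3.14, 3.14, 3.14].

## Interface

Orientations are given as a unit quaternion [x, y, z, w].
In Python, from rig import get_obs, camera, hand_in, cut_out gives the robot as it stands.
- The arm moves only by the tool step_arm, never from a script. Its argument "rows" is a list of rows, each a list of 6 numbers: the shift along the world's x, y, z in m, then the turn, a rotation vector about the world's x, y, z in degrees. A call has 1 to 12 rows; each row shifts and turns the commanded pose from where the row before left it; what a row does not reach is not made up. A row lasts 1/8 s, in which the tool goes at most 62.5 mm and 10.7 degrees, less where a joint would pass 70% of its speed; a pose out of reach is approached as far as the arm can. A call is refused whole if a number of a shift passes 0.0625 or a number of a turn 10.7, either way. A call with a gripper value outside its range is refused whole. "jaw" is the finger opening in m, from 0 to 0.087, set as the call begins (left out, the last holds). The fingers move at their own pace and stop on an object; "squeeze" is the grip in N (left out, the last holds). Time passes only in rows, so rows that do not move let the fingers close. It gives the time, the measured TCP pose, the force, the opening and the grip force at its end, in the units of the state.
- get_obs(): the state, without advancing time (a new reading comes with each control period).
- camera(name): name is "scene" or "top"; returns a dict with "pixels" (480x640x3 uint8, blue, green, red), "depth" (480x640 float32, m along the optical axis (not along the pixel's ray), 0 where there is no reading), "fov_y" (degrees; the focal length in pixels is half the picture's height over the tangent of half this angle, whatever the lens; pixels are square), "cx", "cy" (the principal point, pixels), "k1" (the pictures are not rectified: a ray, as slopes to the right and down, at radius r is drawn at 1 + k1 r^2 times it, then the intrinsics apply), "extrinsics" (4x4, takes a point from camera to world coordinates). Camera axes: x right, y up, looking along -z (the intrinsics and any distortion apply to the point x, -y, -z); pixel columns grow to the right and rows downward; lengths in m; the calibration is good to about 2 mm. A picture is of the moment at which its call begins.
- hand_in(): hands the job in; it is judged then, once.
Trained networks look in the newest picture that a camera, given by its name, has taken for a name from the list of things; names that differ only in an ending like _2 or _b are one class to them, and where a whole thing is asked for, a point or a joint stands for the part that bears it (a point fixed in the world has none). Each returns a list of dicts, best first, with "confidence" (0 to 1); they miss things now and then, are a little off and sometimes report something else, mostly with a low value. They report only what shows in the picture. A call takes as long as a camera call. They do not tell look-alikes from the thing itself.
- cut_out(label, camera): "region" (480x640 bool, what is visible of it) and "extent" ([centre column, centre row, width, height] in pixels, round what is visible of it).
The state is a dict: "time": time; "q": joint angles; "joint_velocities": joint speeds; "joint_torque": joint torques, N m; "position": TCP position; "tool_rot": TCP orientation; "ft_force": force on the tool from outside, world axes, zero at the start; "moment": the same for the moment, N m; "grip_width": finger opening in m; "grip_force": force on a finger pad.
Only numpy, scipy, OpenCV 4.12 (cv2) and the standard library are available. Lean on these libraries where they do the work, as an engineer would, in place of code of your own. Each camera call takes 0.05 s, during which the arm holds its last target. There are 200 camera calls.

## Task

Pick the coin carrier up by its handle bar, keeping it level, until its underside is about 15 cm above the counter; there, tip it about 30 degrees with its deep end downward, so that the roll of coins lying behind the low lip rolls over the ridge into the deep bay, and pause for a second. Then bring the carrier back level and finish still holding it, level and still, about 15 cm above the counter with the roll in the deep bay. Do not spill the roll, never tip the carrier steeper than 45 degrees, and leave the other things on the counter where they are.

Things in the scene. Friction and masses are not known exactly. Their poses are not given: they have to be found in the camera images.
- carrier: Loose open grey plastic coin carrier, 0.32 kg, 198 mm long (its x), 98 mm wide (y; 105 mm over the handle straps), 113 mm high over the handle; walls 4 mm. Origin: centre of the underside, z up. +x is the deep end, -x the low lip; a positive turn about its +y lowers the deep end. At the start it stands on the counter, deep end to the robot's left (+y), up to 50 degrees off that either way
- grip (a point): centre of the carrier's fixed handle bar, 104 mm above the underside over the carrier's middle. The bar runs along the carrier's y across the full width between two upright straps (90 mm clear between them); 12 mm thick along x (grip it this way), 18 mm tall, flat sides. About 74 mm clear below it
- ridge (a point): middle of the ridge across the carrier's floor, 21 mm above the underside. From it the floor falls at 10 degrees to both ends (4 mm high there), so the roll crosses it only when the carrier is tipped clearly more than 10 degrees
- deep_end (a point): top middle of the end wall of the deep bay, carrier x +97 mm, 44 mm above the underside; the sides of this half are 44 mm high too
- lip (a point): top middle of the low lip, carrier x -97 mm, only 10 mm above the underside; the sides of this half are 32 mm high
- roll_center (a point): centre of the roll of coins: a paper-wrapped cylinder, 21 mm diameter, 62 mm long, about 0.12 kg, loose in the carrier, its axis along the carrier's y. At the start it lies against the low lip (carrier x about -86 mm, centre 16 mm above the underside); in the deep bay it rests against the end wall at x about +84 mm
- ink_pad: bystander: flat stamp pad, 68x110x20 mm, loose, on the left; origin at the centre of its underside
- label_gun: bystander: hand label gun, 67x152x36 mm, loose, lying on the right; origin at the centre of its underside
- small_box: bystander: small carton, 31x81x49 mm, loose, on the left; origin at the centre of its underside
- cream_pot: bystander: small round lidded pot, 54 mm diameter, 43 mm high, loose, behind the carrier; origin at the centre of its underside
There are look-alikes about, which are no part of the job. Of the things like the part that bears roll_center, leave any that is red; of the rest the smaller one is meant.

How it is judged:
By the outcome, as a careful person would: the job done as asked, in the order asked, and still so for the second after the job is handed in, while the arm keeps its last pose, push and grip.
It also fails if it takes over 42 s, if anything falls off the work surface, if the arm or the gripper's body presses on something with over 40 N, if the wrist force passes 120 N, or if a joint passes its speed limit or range.

## Working session

There is one attempt and no reset: what is moved stays moved. The work goes in short steps, Python scripts to look and compute and a tool call to move; the robot and the scene stay as the last step left them, time stands still between calls to the robot, and variables do not carry over. Pictures are saved under pics/ and viewed, at most 10 in all, crops included, and the job is handed in when it is done.

Besides the shell and the picture viewer there is one more tool, called after ">>>" as name(argument=value, ...) on one line, values as JSON. step_arm: Moves the arm, as the interface text tells. Its arguments: {"type":"object","properties":{"rows":{"type":"array"},"jaw":{"type":"number"},"squeeze":{"type":"number"}},"required":["rows"]}

```bash
mkdir -p pics; cat > h.py <<'E'
import numpy as np, cv2
from rig import get_obs, camera, hand_in, cut_out
def pts(c, uv, d=None):
    """pixel (N,2) -> world using depth"""
    uv=np.asarray(uv,float).reshape(-1,2)
    H,W=c["depth"].shape; f=H/2/np.tan(np.radians(c["fov_y"])/2)
    if d is None: d=c["depth"][uv[:,1].astype(int),uv[:,0].astype(int)]
    s=(uv-[c["cx"],c["cy"]])/f; u=s.copy()
    for _ in range(20): u=s/(1+c["k1"]*(u**2).sum(1,keepdims=True))
    P=np.c_[u[:,0]*d,-u[:,1]*d,-d,np.ones(len(d))]
    return (P@np.asarray(c["extrinsics"]).T)[:,:3]
def region_pts(c,r):
    v,u=np.nonzero(r&(c["depth"]>0)); return pts(c,np.c_[u,v])
E
python3 - <<'E'
from h import *
for n in("top","scene"):
    c=camera(n); cv2.imwrite(f"pics/{n}0.png",c["pixels"])
    print(n,c["fov_y"],c["k1"],np.round(c["extrinsics"],3).tolist())
    for l in("carrier","roll_center","ink_pad","label_gun","small_box","cream_pot"):
        for o in cut_out(l,n):
            P=region_pts(c,o["region"]); 
            if len(P): print(l,round(o["confidence"],2),np.round(o["extent"]).tolist(),len(P),np.round(np.median(P,0),3),np.round(np.percentile(P,[2,98],axis=0),3).tolist())
E
```

```text
top 52.16733392703547 -0.02115637314582617 [[-0.022, 0.991, -0.129, 0.445], [-1.0, -0.021, 0.015, 0.004], [0.012, 0.13, 0.991, 1.269], [0.0, 0.0, 0.0, 1.0]]
carrier 0.89 [291.0, 298.0, 82.0, 54.0] 2895 [0.477 0.076 0.014] [[0.421, -0.018, 0.002], [0.529, 0.167, 0.114]]
roll_center 0.77 [364.0, 307.0, 34.0, 23.0] 382 [ 0.451 -0.115  0.028] [[0.428, -0.152, 0.017], [0.476, -0.075, 0.034]]
roll_center 0.68 [324.0, 309.0, 15.0, 24.0] 186 [ 0.448 -0.014  0.024] [[0.421, -0.025, 0.017], [0.476, -0.002, 0.03]]
roll_center 0.48 [363.0, 264.0, 22.0, 13.0] 190 [ 0.563 -0.115  0.018] [[0.545, -0.141, 0.01], [0.58, -0.087, 0.024]]
ink_pad 0.59 [185.0, 326.0, 48.0, 36.0] 1193 [0.411 0.337 0.018] [[0.374, 0.286, 0.003], [0.451, 0.391, 0.023]]
label_gun 0.79 [468.0, 292.0, 60.0, 26.0] 1094 [ 0.479 -0.384  0.033] [[0.451, -0.448, -0.001], [0.509, -0.307, 0.039]]
small_box 0.95 [193.0, 245.0, 36.0, 8.0] 377 [0.611 0.309 0.046] [[0.598, 0.274, 0.013], [0.625, 0.351, 0.052]]
cream_pot 0.72 [295.0, 201.0, 22.0, 24.0] 393 [0.728 0.051 0.042] [[0.706, 0.026, 0.01], [0.755, 0.074, 0.048]]
cream_pot 0.21 [1
[... 477 characters left out ...]
.068, 0.034]]
roll_center 0.64 [343.0, 262.0, 15.0, 8.0] 124 [ 0.557 -0.109  0.018] [[0.541, -0.135, 0.005], [0.572, -0.084, 0.024]]
roll_center 0.43 [349.0, 282.0, 12.0, 8.0] 93 [ 0.454 -0.007  0.026] [[0.424, -0.022, 0.012], [0.48, 0.001, 0.031]]
ink_pad 0.95 [264.0, 343.0, 48.0, 38.0] 1014 [0.4   0.35  0.019] [[0.367, 0.288, -0.001], [0.453, 0.398, 0.023]]
small_box 0.97 [222.0, 302.0, 29.0, 27.0] 526 [0.602 0.321 0.036] [[0.595, 0.28, 0.004], [0.626, 0.356, 0.052]]
small_box 0.56 [324.0, 282.0, 79.0, 61.0] 2358 [0.472 0.084 0.027] [[0.41, -0.017, 0.003], [0.535, 0.174, 0.114]]
cream_pot 0.78 [268.0, 259.0, 20.0, 19.0] 325 [0.719 0.062 0.033] [[0.703, 0.015, 0.002], [0.755, 0.081, 0.049]]
```

```bash
python3 - <<'E'
from h import *
for n in("top","scene"):
    c=camera(n)
    o=cut_out("carrier",n)[0]
    P=region_pts(c,cv2.dilate(o["region"].astype(np.uint8),np.ones((7,7)))>0)
    B=P[(P[:,2]>0.105)&(P[:,2]<.125)]
    print(n,len(B),B.mean(0),np.median(B[:,2]),cv2.minAreaRect((B[:,:2]*1000).astype(np.float32)))
    Q=P[(P[:,2]>0.012)]; print(cv2.minAreaRect((Q[:,:2]*1000).astype(np.float32)))
    E1=P[(P[:,2]>.038)&(P[:,2]<.05)];print("deep walls",len(E1),cv2.minAreaRect((E1[:,:2]*1000).astype(np.float32)))
    a=c["pixels"][230:350,240:400] if n=="top" else c["pixels"][230:350,270:430]
    cv2.imwrite(f"pics/{n}1.png",cv2.resize(a,None,fx=5,fy=5,interpolation=cv2.INTER_CUBIC))
E
```

```text
top 249 [0.47244405 0.06943755 0.11179004] 0.11202196886037652 ((473.1028137207031, 69.66474914550781), (21.777551651000977, 104.38627624511719), 78.58938598632812)
((473.13299560546875, 69.68272399902344), (197.28842163085938, 104.41063690185547), 79.300537109375)
deep walls 185 ((481.60260009765625, 112.36863708496094), (109.87801361083984, 98.22315979003906), 78.91499328613281)
scene 159 [0.46954368 0.07345169 0.11182254] 0.1120831513125996 ((473.344970703125, 70.35839080810547), (24.39413833618164, 111.56934356689453), 78.72837829589844)
((506.9674377441406, 4.1967620849609375), (199.5990447998047, 369.1242980957031), 27.436382293701172)
deep walls 299 ((481.8023681640625, 114.08297729492188), (112.60150146484375, 113.56322479248047), 78.38701629638672)
```

View pics/top0.png

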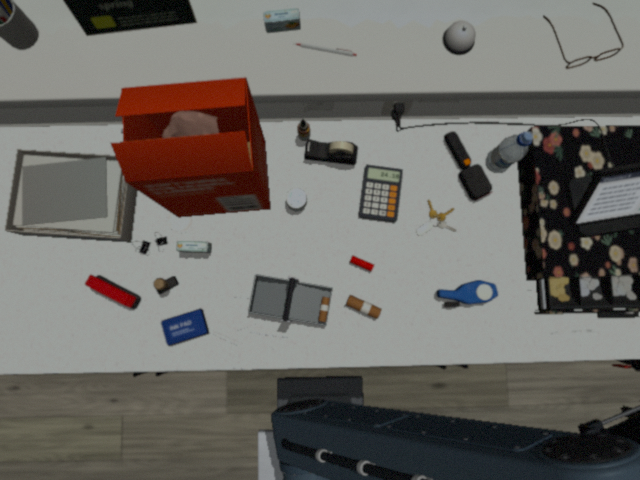

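View pics/top1.png

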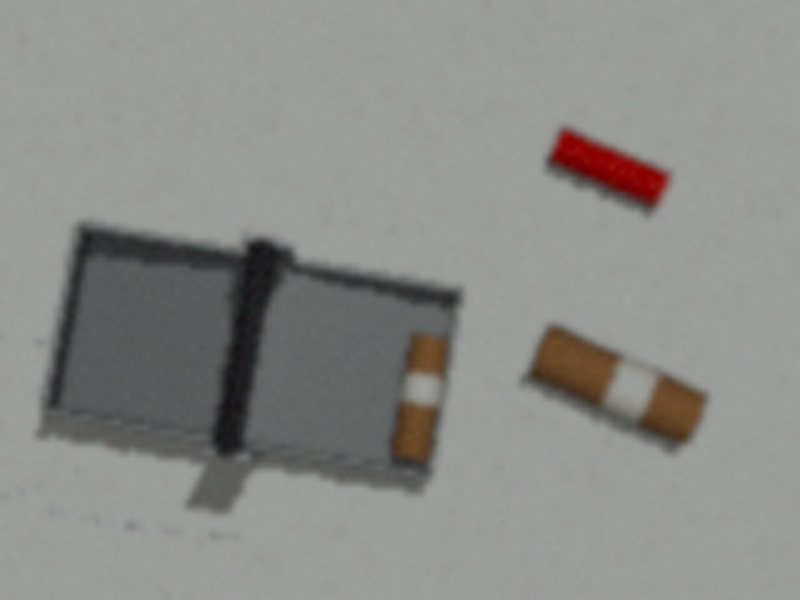

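View pics/scene1.png

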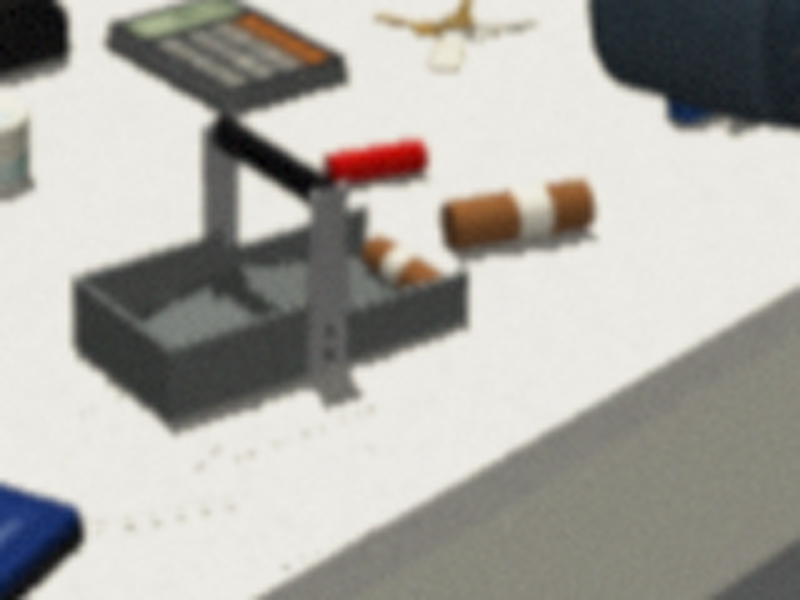

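Three roll candidates show in the top view. Red at (363,264) is excluded by colour. Large brown at (364,307) is the larger of the other two. Small brown at (324,309), inside the carrier behind the lip, is the one meant: it is not red and it is the smaller, and the enlarged crops confirm this. The carrier centre is about (0.473, 0.070), its yaw is 79°, and its deep end is at +y.

```bash
python3 - <<'E'
from h import *
from scipy.spatial.transform import Rotation as R
o=get_obs(); r=R.from_quat(o["tool_rot"]); print(o["time"],o["position"],np.round(r.as_matrix(),3).tolist())
y=np.radians(79)
for s in(1,-1):
    Y=s*np.array([np.cos(y),np.sin(y),0]);Z=np.array([0,0,-1.]);t=R.from_matrix(np.c_[np.cross(Y,Z),Y,Z])
    print(s,np.degrees((t*r.inv()).as_rotvec()))
print(np.array([.473,.070,.2])-o["position"])
E
```

```text
0.9 [ 0.20541703 -0.59025896  0.24126743] [[0.944, 0.329, 0.0], [0.329, -0.944, -0.0], [0.0, 0.0, -1.0]]
1 [-5.27907113e-04  1.27369571e-03  1.49815620e+02]
-1 [ 9.51592482e-04  3.94405379e-04 -3.01843800e+01]
[ 0.26758297  0.66025896 -0.04126743]
```

>>> step_arm(rows=[[0.02,0.036,0,0,0,8.3],[0.02,0.036,0,0,0,8.3],[0.02,0.036,0,0,0,8.3],[0.02,0.036,0,0,0,8.3],[0.02,0.036,0,0,0,8.3],[0.02,0.036,0,0,0,8.3],[0.02,0.036,0,0,0,8.3],[0.02,0.036,0,0,0,8.3],[0.02,0.036,0,0,0,8.3]], jaw=0.087)

```text
time: 2.02
position: [0.386, -0.2652, 0.2415]
tool_rot: [0.681, 0.732, -0.0, 0.0]
ft_force: [0.5, -0.9, 0.6]
grip_width: 0.0871
grip_force: 0.0
```

>>> step_arm(rows=[[0.01,0.037,0,0,0,8.3],[0.01,0.037,0,0,0,8.3],[0.01,0.037,0,0,0,8.3],[0.01,0.037,0,0,0,8.3],[0.01,0.037,0,0,0,8.3],[0.01,0.037,0,0,0,8.3],[0.01,0.037,0,0,0,8.3],[0.01,0.037,0,0,0,8.3],[0.0076,0.04,0,0,0,8.3],[0,0,0,0,0,0],[0,0,0,0,0,0]])

```text
time: 3.4
position: [0.4729, 0.0695, 0.2413]
tool_rot: [0.1, 0.995, -0.0, -0.0]
ft_force: [-0.5, 0.6, 0.3]
grip_width: 0.087
grip_force: 0.0
```

>>> step_arm(rows=[[0,0,-0.025,0,0,0],[0,0,-0.025,0,0,0],[0,0,-0.025,0,0,0],[0,0,-0.025,0,0,0],[0,0,-0.02,0,0,0],[0,0,-0.017,0,0,0],[0,0,0,0,0,0],[0,0,0,0,0,0]])

```text
time: 4.4
position: [0.4734, 0.069, 0.1047]
tool_rot: [0.1, 0.995, -0.0, 0.0]
ft_force: [0.0, 0.2, -0.4]
grip_width: 0.0865
grip_force: 0.0
```

```bash
python3 - <<'E'
from h import *
o=get_obs(); print(o["time"],np.round(o["q"],2),o["position"],o["ft_force"])
c=camera("scene"); cv2.imwrite("pics/s2.png",cv2.resize(c["pixels"][210:350,250:430],None,fx=4,fy=4))
E
```

```text
4.4 [-0.09  0.57  1.92 -0.    0.66 -1.46] [0.47339789 0.06895046 0.10473805] [ 0.04268129  0.1905496  -0.37714827]
```

View pics/s2.png

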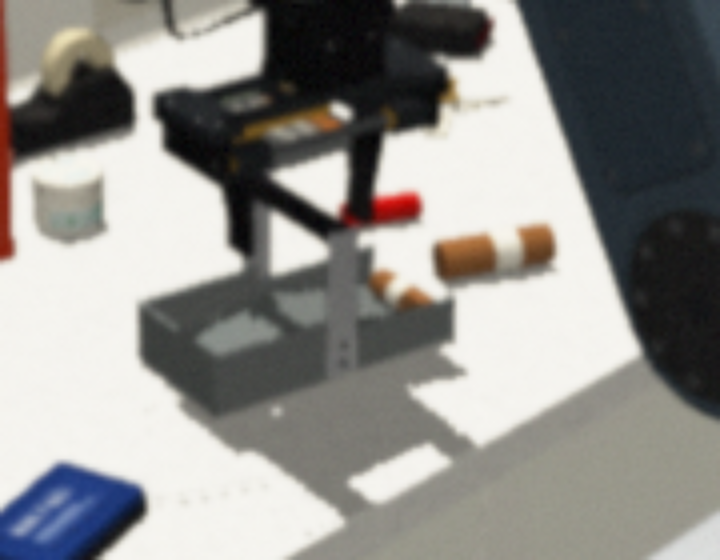

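The open fingers straddle the bar between the straps, with the roll still behind the lip at about (400,290) in the crop. Closing now.

>>> step_arm(rows=[[0,0,0,0,0,0],[0,0,0,0,0,0],[0,0,0,0,0,0],[0,0,0,0,0,0],[0,0,0,0,0,0],[0,0,0,0,0,0],[0,0,0,0,0,0],[0,0,0,0,0,0]], jaw=0, squeeze=55)

```text
time: 5.45
position: [0.473, 0.0697, 0.1042]
tool_rot: [0.099, 0.995, -0.0, -0.0]
ft_force: [-0.3, 0.6, -0.2]
grip_width: 0.0147
grip_force: 0.0
```

>>> step_arm(rows=[[0,0,0,0,0,0],[0,0,0,0,0,0],[0,0,0,0,0,0],[0,0,0,0,0,0]])

```text
time: 5.95
position: [0.4731, 0.0698, 0.1042]
tool_rot: [0.1, 0.995, 0.0, 0.0]
ft_force: [0.3, 2.4, -0.9]
grip_width: 0.0115
grip_force: 55.0
```

Gripped. Lift gently by 0.15.

>>> step_arm(rows=[[0,0,0.005,0,0,0],[0,0,0.01,0,0,0],[0,0,0.015,0,0,0],[0,0,0.018,0,0,0],[0,0,0.02,0,0,0],[0,0,0.02,0,0,0],[0,0,0.02,0,0,0],[0,0,0.018,0,0,0],[0,0,0.014,0,0,0],[0,0,0.01,0,0,0],[0,0,0,0,0,0],[0,0,0,0,0,0]])

```text
time: 7.45
position: [0.4724, 0.0698, 0.2537]
tool_rot: [0.099, 0.995, -0.0, -0.001]
ft_force: [0.2, -0.6, -3.8]
grip_width: 0.0113
grip_force: 55.0
```

```bash
python3 - <<'E'
from h import *
o=get_obs(); print(o["time"],np.round(o["q"],2),o["position"],o["ft_force"],o["moment"],o["grip_width"])
c=camera("scene"); cv2.imwrite("pics/s3.png",cv2.resize(c["pixels"][170:330,240:440],None,fx=4,fy=3.75))
E
```

```text
7.45 [-0.09  0.31  1.78 -0.    1.05 -1.46] [0.47243644 0.06978126 0.25369128] [ 0.18783672 -0.56925273 -3.84735093] [ 0.14755895 -0.16707321 -0.00327903] 0.01130752542081861
```

View pics/s3.png

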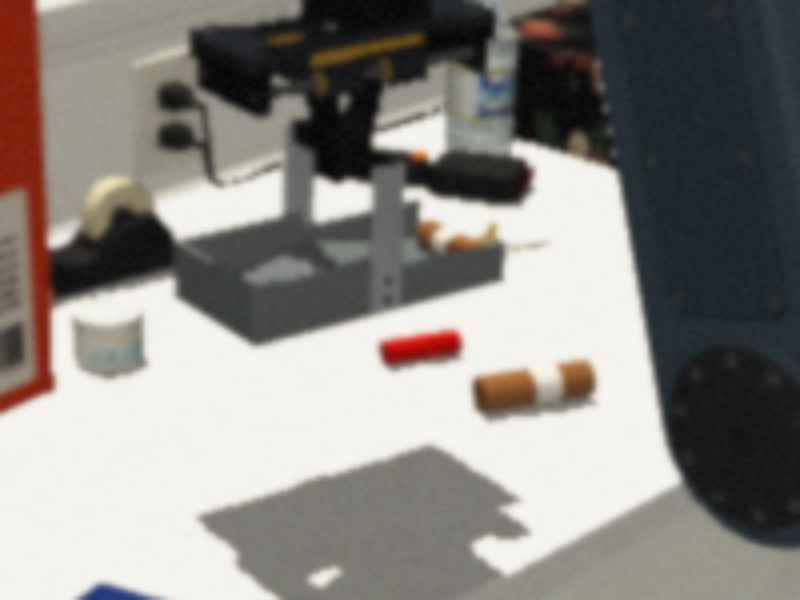

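The carrier is level about 15 cm up, with the roll still behind the lip at about (445,235) in the crop. Now tip it slowly 30° about the carrier's +y.

>>> step_arm(rows=[[0,0,0,-1.5,0.3,0],[0,0,0,-2.45,0.5,0],[0,0,0,-2.45,0.5,0],[0,0,0,-2.45,0.5,0],[0,0,0,-2.45,0.5,0],[0,0,0,-2.45,0.5,0],[0,0,0,-2.45,0.5,0],[0,0,0,-2.45,0.5,0],[0,0,0,-2.45,0.5,0],[0,0,0,-2.45,0.5,0],[0,0,0,-2.45,0.5,0],[0,0,0,-2.45,0.5,0]])

```text
time: 9.0
position: [0.4733, 0.0704, 0.2539]
tool_rot: [0.096, 0.963, -0.25, -0.025]
ft_force: [0.5, -0.0, -4.4]
grip_width: 0.0114
grip_force: 54.8
```

>>> step_arm(rows=[[0,0,0,-1.2,0.2,0],[0,0,0,0,0,0],[0,0,0,0,0,0],[0,0,0,0,0,0],[0,0,0,0,0,0],[0,0,0,0,0,0],[0,0,0,0,0,0],[0,0,0,0,0,0],[0,0,0,0,0,0],[0,0,0,0,0,0],[0,0,0,0,0,0],[0,0,0,0,0,0]])

```text
time: 10.5
position: [0.473, 0.0697, 0.2542]
tool_rot: [0.096, 0.961, -0.26, -0.026]
ft_force: [-0.2, -0.3, -3.5]
grip_width: 0.0116
grip_force: 54.8
```

```bash
python3 - <<'E'
from h import *
from scipy.spatial.transform import Rotation as R
o=get_obs(); print(o["time"],np.round(o["q"],2),o["position"],o["ft_force"],o["moment"],o["grip_width"],np.degrees(np.arccos(-R.from_quat(o["tool_rot"]).as_matrix()[2,2])))
for n in("top","scene"):
  c=camera(n)
  for q in cut_out("roll_center",n):print(n,q["confidence"],np.round(q["extent"]),np.median(region_pts(c,q["region"]),0))
cv2.imwrite("pics/s4.png",cv2.resize(c["pixels"][170:330,240:440],None,fx=4,fy=3.75))
E
```

```text
10.5 [ 0.19  0.45  1.66 -0.51  1.28 -0.97] [0.47298047 0.06974071 0.25423414] [-0.24238433 -0.26344607 -3.4839533 ] [ 0.76548788 -0.26013969  0.00772722] 0.011577632394601968 30.25415615367537
top 0.6 [364. 308.  31.  23.] [ 0.45005972 -0.12019136  0.02647781]
top 0.52 [363. 265.  27.  16.] [ 0.56263851 -0.11403955  0.01840769]
scene 0.72 [374. 272.  32.  14.] [ 0.44611597 -0.10706383  0.02316213]
```

View pics/s4.png

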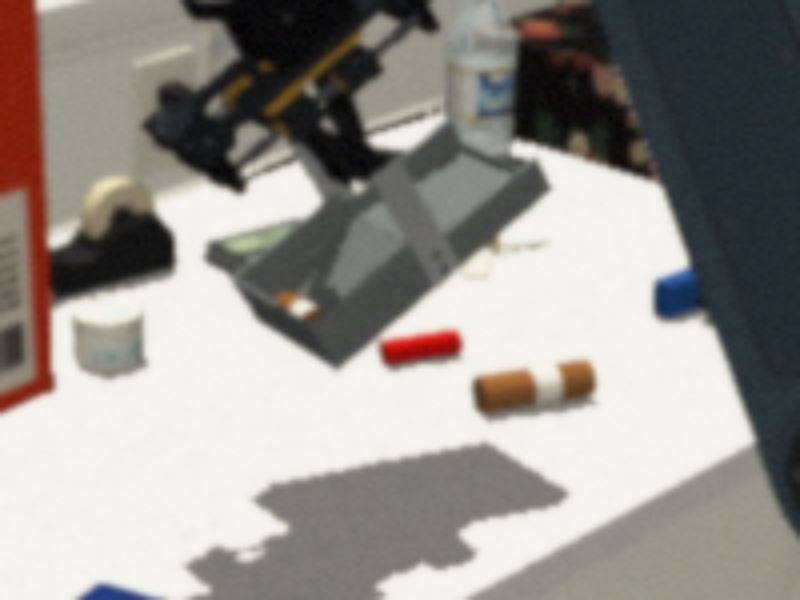

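The roll lies in the deep bay against the end wall at about (300,303) in the crop, with the tilt at 30°, and the pause has been held. Bring it back level.

>>> step_arm(rows=[[0,0,0,1.2,-0.2,0],[0,0,0,2.45,-0.5,0],[0,0,0,2.45,-0.5,0],[0,0,0,2.45,-0.5,0],[0,0,0,2.45,-0.5,0],[0,0,0,2.45,-0.5,0],[0,0,0,2.45,-0.5,0],[0,0,0,2.45,-0.5,0],[0,0,0,2.45,-0.5,0],[0,0,0,2.45,-0.5,0],[0,0,0,2.45,-0.5,0],[0,0,0,2.45,-0.5,0]])

```text
time: 12.2
position: [0.4726, 0.069, 0.2545]
tool_rot: [0.099, 0.995, -0.013, -0.001]
ft_force: [0.1, 0.2, -3.4]
grip_width: 0.0115
grip_force: 54.8
```

>>> step_arm(rows=[[0,0,0,1.5,-0.3,0],[0,0,0,0,0,0],[0,0,0,0,0,0],[0,0,0,0,0,0],[0,0,0,0,0,0],[0,0,0,0,0,0],[0,0,0,0,0,0],[0,0,0,0,0,0],[0,0,0,0,0,0]])

```text
time: 13.32
position: [0.473, 0.0697, 0.2542]
tool_rot: [0.099, 0.995, -0.0, -0.0]
ft_force: [-0.1, 0.0, -4.3]
grip_width: 0.0112
grip_force: 54.8
```

```bash
python3 - <<'E'
from h import *
from scipy.spatial.transform import Rotation as R
o=get_obs(); print(o["time"],o["position"],o["grip_width"],np.degrees(np.arccos(min(1,-R.from_quat(o["tool_rot"]).as_matrix()[2,2]))))
for n in("top","scene"):
  c=camera(n)
  q=cut_out("carrier",n)[0]
  P=region_pts(c,q["region"]); P=P[P[:,2]>.12]
  x=(P[:,:2]-[.473,.07])@[np.cos(np.radians(78.6)),np.sin(np.radians(78.6))]
  y=(P[:,:2]-[.473,.07])@[-np.sin(np.radians(78.6)),np.cos(np.radians(78.6))]
  # floor halves in carrier frame: expected z=.15+.021-.176*|x|
  for a,b in((-.08,-.03),(.03,.065)):
    m=(x>a)&(x<b)&(abs(y)<.035)&(P[:,2]<.18)
    if m.sum()>10: print(n,a,m.sum(),"floor height error",np.median(P[m,2]-(.171-.176*abs(x[m]))))
  for w in((-.1,-.09),(.092,.1)):
    m=(x>w[0])&(x<w[1])
    if m.sum()>3: print(n,w,np.percentile(P[m,2],[50,95]))
cv2.imwrite("pics/s5.png",cv2.resize(c["pixels"][170:330,240:440],None,fx=4,fy=3.75))
c=camera("top");cv2.imwrite("pics/t5.png",cv2.resize(c["pixels"][220:340,220:380],None,fx=5,fy=5))
E
```

```text
13.325 [0.47297977 0.06972722 0.25424556] 0.011177578166302899 0.0012376891263021334
top (-0.1, -0.09) [0.17688047 0.18059625]
scene -0.08 43 floor height error 0.0009644892905791014
scene 0.03 38 floor height error 0.0016230228003772662
scene (-0.1, -0.09) [0.16160293 0.18106599]
scene (0.092, 0.1) [0.17734662 0.19594763]
```

View pics/s5.png

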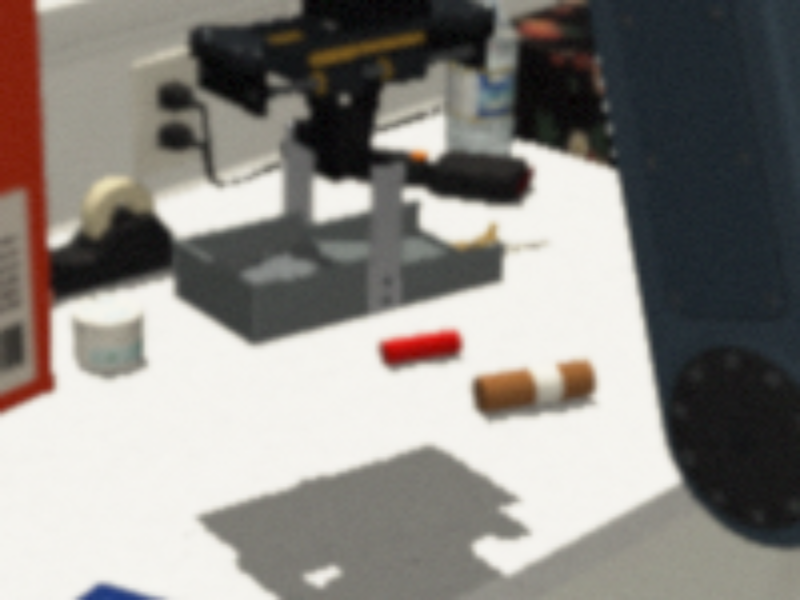

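The carrier is level and in the same place as before. The low-lip side is empty and the roll is hidden behind the deep end wall. The other things on the counter have not moved.

```bash
python3 -c "
from rig import hand_in; print(hand_in())"
```

```text
the job is handed in; nothing more can be done
None
```

The job is handed in: the carrier is held level and still about 15 cm up after a 30° tip held for over a second; the roll was seen in the deep bay while tipped, and once level it is hidden behind the end wall.

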